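# Press the axle cap onto an ink roller

## Robot

A 7-joint arm with a two-finger parallel gripper is mounted at the origin on the work surface. World frame = base frame: x ahead of the robot, y to its left, z up, the work surface at z = 0. Lengths are in mm, angles in rad, forces in N, time in s.
With the tool pointing down it reaches from about 400 to 850 mm from the base axis. Payload 4.5 kg.
Tool frame: the origin (TCP) lies on the centre line of the jaws, within the pads' length; the fingertips stand 14 mm ahead of it and the grasp point (between the pads) lies 5 mm behind it; z points along the fingers, y is the line along which they close (so a half turn about z gives the same grasp; the last joint's range is limited). The gripper opens to 85 mm and grips with 20 to 120 N. Pads are 22 mm wide; open, the fingers measure 114 mm over their backs; the gripper's body (76 mm by 85 mm) begins 54 mm behind the grasp point. The pads swing forward as they close: fully open they stand 13 mm farther back than shut.
Start: joints at [-1.128, 0.689, -0.195, 1.565, 0.157, 0.902, -0.215], TCP at [248.426, 573.531, 245.317] pointing down, gripper open.
Joint ranges: [-3.01, 3.01], [-0.46, 2.08], [-1.47, 1.51], [0.13, 2.56], [-1, 4.14], [0.04, 2.09], [-2.66, 2.66]. Speed limits (rad/s): [2.57, 2.57, 3.14, 3.14, 3.14, 3.14, 3.14].

## Interface

Orientations are given as a rotation vector (axis times angle).
In Python, from rig import env, viewer gives the robot as it stands. The module is installed in compiled form; this text tells all that it offers.
- The arm moves only by the shell command python3 -m pendant 'ROWS'. ROWS is JSON, a list of rows, each a list of 7 numbers: the turn, a rotation vector about the tool's x, y, z in degrees, then the shift along the tool's x, y, z in mm, then the opening, from -1 (shut) to 1 (fully open), so that 0 is half open. A call has 1 to 12 rows; each row shifts and turns the commanded pose from where the row before left it, along the tool's axes as they then stand; what a row does not reach is not made up. A row lasts 1/12 s, in which the tool goes at most 41.7 mm and 7.16 degrees, less where a joint would pass 70% of its speed; a pose out of reach is approached as far as the arm can. A call with a gripper value outside its range is refused whole. The fingers move at their own pace and stop on an object; the grip force is fixed at half the most. Time passes only in rows, so rows that do not move let the fingers close. It gives the time, the measured TCP pose, the force, the opening and the grip force at its end, in the units of the state.
- env.read_state(): the state, without advancing time (a new reading comes with each control period).
- viewer.read_camera(name): name is "scene" or "top" or "wrist"; returns the picture (420x560x3 uint8, red, green, blue); there is no depth.
- viewer.get_calibration(name): a dict with "fx", "fy", "cx", "cy" (pixels), "k1" (the pictures are not rectified: a ray, as slopes to the right and down, at radius r is drawn at 1 + k1 r^2 times it, then the intrinsics apply), "R" (3x3) and "t" (3): a world point X has camera coordinates R X + t. Camera axes: x right, y down, z forward; pixel columns grow to the right and rows downward; lengths in mm; the calibration is good to about 2 mm. A picture is of the moment at which its call begins: read the wrist's pose just before it. get_calibration takes no time and is no camera call; for the wrist camera it gives the pose at the moment of the call.
- env.sign_off(): hands the job in; it is judged then, once.
The state is a dict: "time_s": time; "joints": joint angles; "qd": joint speeds; "joint_efforts": joint torques, N m; "position": TCP position; "tcp_rot": TCP orientation; "contact_force": force on the tool from outside, world axes, zero at the start; "wrist_torque": the same for the moment, N m; "opening": finger opening in mm; "grip_force": force on a finger pad.
Only numpy, scipy, OpenCV 4.12 (cv2) and the standard library are available. Lean on these libraries where they do the work, as an engineer would, in place of code of your own. Each camera call takes 0.05 s, during which the arm holds its last target. There are 200 camera calls.

## Task

One of the two ink rollers standing on end in their wooden blocks still lacks its steel axle cap. Take the closed, knurled cap from the tray, set it open end down over the bare tip of that roller's axle, and press it straight down until it grips tight against the brass bushing, with the rubber washer under the bushing squeezed a little but never crushed. Let go, leave the cap upright on the axle, and do not disturb anything else on the table.

Things in the scene. Friction and masses are not known exactly. Their poses are not given: they have to be found in the camera images.
- cap: The push-on axle cap to fit: a bright steel thimble, 28 mm across at the foot (27 mm knurled body), 34 mm tall, 100 g, closed and slightly domed on top, open at the bottom, standing open end down in the tray. Origin: centre of its open lower rim, z up along its axis.
- cap_teeth (a point): Point on the cap's axis amid its six spring teeth, 4.5 mm above its lower rim, inside a bore 14 mm wide and 31.5 mm deep. The teeth are 3 mm high, leave a 7 mm opening and spread to pass over the 10 mm axle. They drag with about 4 to 8 N, either way, on the straight axle (up to about 12 N while they spread over its nose) and hold the cap where it is left.
- stand: The ink roller to finish, upright and fixed: wooden block 96 x 96 x 28 mm, on it a black rubber roller 46 mm across up to 88 mm above the table, a soft rubber washer 27 mm across up to 98 mm, then a brass bushing 22 mm across and the bare steel axle. Origin: centre of the block's underside, exactly on the vertical axle's line; z up.
- axle_foot (a point): Point on the axle's line where it leaves the roller, 88 mm above the table. The axle is vertical and 10 mm thick; its last 11 mm taper to a round tip. Heights differ from roller to roller, are not measured and must be felt: the tip is 132 to 150 mm above the table, and the bushing's flat top, against which the cap's rim must come, lies 20 to 26 mm below the tip.
- bushing (a joint): How far the brass bushing is pushed down onto its rubber washer, in m: 0 free, 0.0055 the stop. The washer resists with 4 N per mm, added to the drag of the teeth, and springs back a little on release. Pressed 1.5 to 3.5 mm is tight and well; over 4.2 mm (17 N on the bushing) crushes it. A total press of 12 to 17 N once on the bushing is right.
- done_roller: The finished roller, fixed in a block just like the other one, with its cap already in place on top (top at 153 mm above the table). Origin: centre of its block's underside. Leave it alone.
- tray: Fixed low tray of pale wood, 150 x 200 mm, 16 mm high, walls and floor 6 mm thick; holds the cap, the collar and the spacer. Origin: centre of its underside.
- collar: Bystander in the tray: plain steel ring 34 mm across with an open 22 mm hole through it, 20 mm tall. Origin: centre of its underside.
- spacer: Bystander in the tray: solid brass cylinder 18 mm across, 18 mm tall. Origin: centre of its underside.
- palm_brush: Bystander: waisted wooden palm brush, 80 mm across at the foot, 112 mm tall. Origin: centre of its underside.
- bowl: Bystander: empty white bowl, 124 mm across, 55 mm tall. Origin: centre of its underside.
- driver: Bystander: a screwdriver lying on the table. Origin: under its middle.
- print_block: Bystander: carved wooden printing block lying flat, 140 x 100 x 27 mm. Origin: centre of its underside.
- jar: Bystander: amber glass jar with a dark lid, 64 mm across, 85 mm tall. Origin: centre of its underside.

How it is judged:
By the outcome, as a careful person would: the job done as asked, in the order asked, and still so for the second after the job is handed in, with the robot touching nothing.
It also fails if it takes over 48 s, if anything falls off the work surface, if the arm or the gripper's body presses on something with over 40 N, if the wrist force passes 120 N, or if a joint passes its speed limit or range.

## Working session

There is one attempt and no reset: what is moved stays moved. The work goes in short steps, Python scripts to look and compute and a shell command to move; the robot and the scene stay as the last step left them, time stands still between calls to the robot, and variables do not carry over. Pictures are saved under pics/ and viewed, at most 10 in all, crops included, and the job is handed in when it is done.

```bash
mkdir -p pics
cat > h.py <<'E'
import numpy as np, cv2
from rig import env, viewer
def cal(n):
    return viewer.get_calibration(n)
def ray(c,u,v):
    K=np.array([[c['fx'],0,c['cx']],[0,c['fy'],c['cy']],[0,0,1]]);xd=(u-c['cx'])/c['fx'];yd=(v-c['cy'])/c['fy']
    x,y=xd,yd
    for _ in range(20):
        s=1+c['k1']*(x*x+y*y);x,y=xd/s,yd/s
    R=np.array(c['R']);return -R.T@np.array(c['t']),R.T@np.array([x,y,1.])
def onz(c,u,v,z):
    o,d=ray(c,u,v);return o+d*(z-o[2])/d[2]
def proj(c,X):
    p=np.array(c['R'])@np.array(X)+np.array(c['t']);x,y=p[:2]/p[2];s=1+c['k1']*(x*x+y*y)
    return c['fx']*x*s+c['cx'],c['fy']*y*s+c['cy']
def shot(n,f):
    c=cal(n);im=viewer.read_camera(n)[:,:,::-1].copy();cv2.imwrite(f'pics/{f}.png',im);np.save(f'pics/{f}.npy',c,allow_pickle=True);return c,im
E
python3 - <<'E'
from h import *
for n in ['top','scene']:
    c,im=shot(n,n+'0');print(n,{k:np.round(v,3).tolist() for k,v in c.items()})
s=env.read_state();print(s)
E
```

```text
top {'fx': 499.395, 'fy': 499.395, 'cx': 287.058, 'cy': 212.411, 'k1': 0.031, 'R': [[0.028, -1.0, 0.009], [-0.99, -0.029, -0.136], [0.136, -0.005, -0.991]], 't': [-38.605, 565.019, 1569.707]}
scene {'fx': 445.751, 'fy': 445.751, 'cx': 277.133, 'cy': 210.622, 'k1': -0.021, 'R': [[-0.814, 0.581, -0.021], [0.428, 0.575, -0.697], [-0.393, -0.576, -0.717]], 't': [459.65, -173.642, 1653.72]}
{'time_s': 0.1, 'joints': array([-1.12822869,  0.68988998, -0.19450107,  1.56625816,  0.15729795,
        0.9024821 , -0.21510903]), 'qd': array([ 0.00064947, -0.0022646 ,  0.0006299 , -0.00184643, -0.00161014,
        0.00093786, -0.00137229]), 'joint_efforts': array([-2.23884279e-03, -5.40600765e+01, -1.27181534e+00, -1.58986098e+01,
        9.12611315e-03,  4.38068120e-03, -1.83453670e-05]), 'position': array([248.24893009, 572.97061795, 244.56522334]), 'tcp_rot': array([-6.37505309e-01, -3.07601865e+00,  2.56884744e-03]), 'contact_force': array([0.9277825 , 0.44605067, 0.72890892]), 'wrist_torque': array([-0.05183916,  0.00279822,  0.01100578]), 'grip_force': 0.0, 'opening': 85.23282705763206}
```

View pics/top0.png

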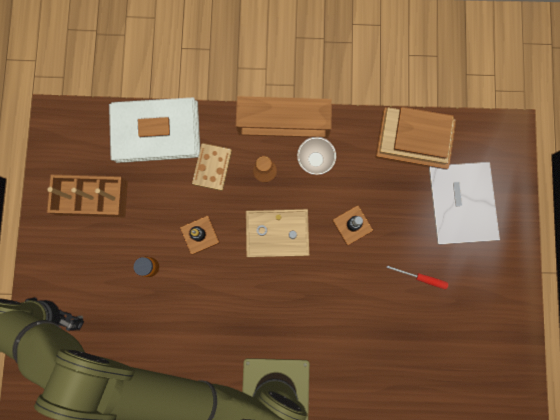

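View pics/scene0.png

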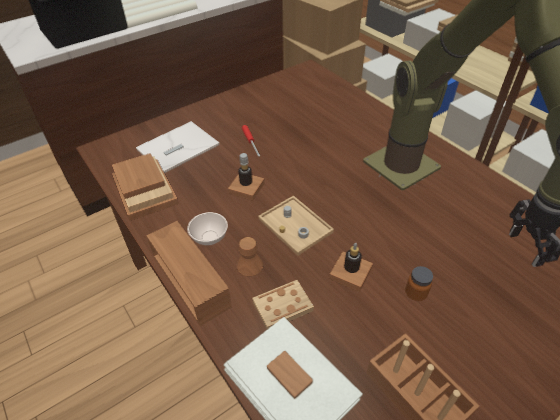

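The top view shows the bare roller at (197,235), the finished one at (353,225) and the tray at (278,232). In the scene view the cap looks like the piece at (287,211). I'll enlarge these areas.

Run:
```python
from h import *
t=cv2.imread('pics/top0.png');s=cv2.imread('pics/scene0.png')
f=lambda im,x,y,w,h,k:cv2.resize(im[y:y+h,x:x+w],None,fx=k,fy=k,interpolation=cv2.INTER_CUBIC)
A=np.hstack([f(t,245,205,66,54,6),f(t,175,208,66,54,6)]);B=np.hstack([f(s,260,195,66,45,6),f(s,325,235,66,45,6)])
cv2.imwrite('pics/z0.png',np.vstack([A,B]))
```

```text
(no output)
```

View pics/z0.png

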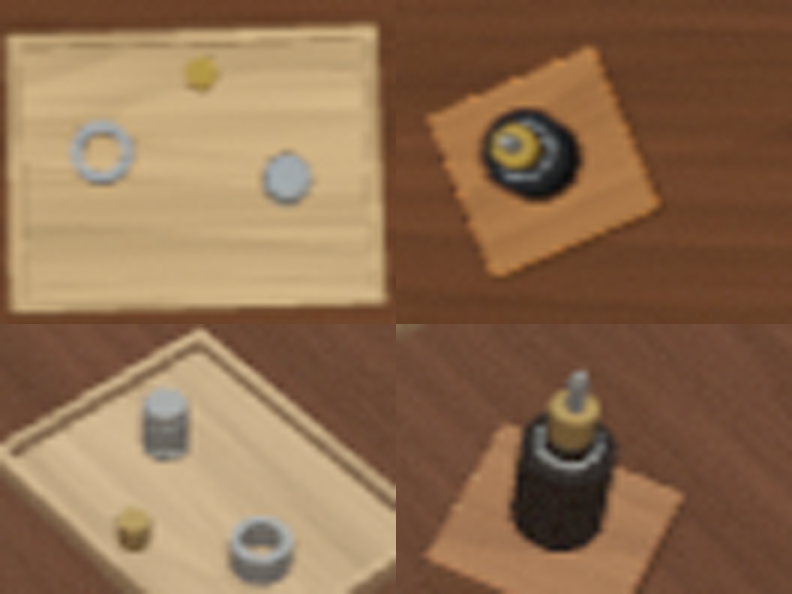

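The crops confirm it: the cap is the closed disc at top pixel (292.8,234.7). The collar is the ring on its left. The bare axle tip is at (194,232) in top and (355,243.5) in scene.

Run:
```python
from h import *
ct=cal('top');cs=cal('scene')
P=lambda x0,y0,X,Y:(x0+(X+.5)/6-.5,y0+(Y+.5)/6-.5)
print('cap top',onz(ct,*P(245,205,287,178),40),'scene',onz(cs,*P(260,195,166,404-324),40))
print('block c',[np.round(onz(ct,*P(175,208,a-396,b),28)) for a,b in[(595,45),(660,205),(497,278),(427,118)]], np.mean([onz(ct,*P(175,208,a-396,b),28) for a,b in[(595,45),(660,205),(497,278),(427,118)]],0))
for z in(132,141,150):print(z,onz(ct,*P(175,208,113,144),z),onz(cs,*P(325,235,578-396,376-324),z))
from scipy.spatial.transform import Rotation as Ro
s=env.read_state();print(s['position'],Ro.from_rotvec(s['tcp_rot']).as_matrix().round(3),s['time_s'])
R=Ro.from_rotvec(s['tcp_rot']).as_matrix()
X=onz(ct,*P(245,205,287,178),40);X[2]=150;print('tool shift',R.T@(X-s['position']))
c=cal('wrist');print({k:np.round(v,3).tolist() for k,v in c.items()}); print('cam in tool', R.T@(-np.array(c['R']).T@c['t']-s['position']), np.round(np.array(c['R'])@R,2))
```

```text
cap top [495.72602656 -41.54047202  40.        ] scene [497.94974349 -35.63654807  40.        ]
block c [array([551., 234.,  28.]), array([466., 195.,  28.]), array([425., 279.,  28.]), array([509., 321.,  28.])] [487.69111217 257.23600678  28.        ]
132 [486.66343192 257.96317287 132.        ] [483.39287647 257.63065391 132.        ]
141 [485.82489126 256.32787123 141.        ] [489.2712036  262.68064672 141.        ]
150 [484.9863506  254.69256959 150.        ] [495.14953073 267.73063953 150.        ]
[248.24893009 572.97061795 244.56522334] [[-0.918  0.397 -0.001]
 [ 0.397  0.918 -0.002]
 [-0.    -0.002 -1.   ]] 0.1
tool shift [-471.30561764 -465.38463207   95.3914748 ]
{'fx': 301.807, 'fy': 301.807, 'cx': 277.905, 'cy': 210.701, 'k1': -0.062, 'R': [[0.398, 0.917, -0.0], [0.877, -0.381, 0.293], [0.269, -0.117, -0.956]], 't': [-623.773, -38.292, 378.66]}
cam in tool [  73.85078651   -0.63989487 -128.41958343] [[-0.    1.   -0.  ]
 [-0.96 -0.   -0.29]
 [-0.29  0.    0.96]]
```

```bash
python3 -m pendant '[[0,0,0,-26,-26,0,1],[0,0,0,-26,-26,0,1],[0,0,0,-26,-26,0,1],[0,0,0,-26,-26,0,1],[0,0,0,-26,-26,0,1],[0,0,0,-26,-26,0,1],[0,0,0,-26,-26,0,1],[0,0,0,-26,-26,0,1],[0,0,0,-26,-26,0,1],[0,0,0,-26,-26,0,1],[0,0,0,-26,-26,0,1],[0,0,0,-26,-26,0,1]]'
python3 -m pendant '[[0,0,7,0,0,0,0.3],[0,0,7,0,0,0,0.3],[0,0,7,0,0,0,0.3],[0,0,7,0,0,0,0.3],[0,0,7,0,0,0,0.3],[0,0,7,0,0,0,0.3],[0,0,7,0,0,0,0.3],[0,0,7,0,0,0,0.3],[0,0,7,0,0,0,0.3],[0,0,3.6,0,0,0,0.3]]'
```

```text
time_s: 1.1
position: [410.9, 161.4, 245.2]
tcp_rot: [-0.637, -3.076, 0.0]
contact_force: [1.5, -0.4, -0.7]
opening: 85.6
grip_force: 0.0
time_s: 1.93
position: [410.5, 163.2, 245.1]
tcp_rot: [-2.228, -2.215, 0.001]
contact_force: [0.1, 0.3, 0.4]
opening: 55.8
grip_force: 0.0
```

```bash
python3 -m pendant '[[0,0,0,-25,10.5,5,0.3],[0,0,0,-25,10.5,5,0.3],[0,0,0,-25,10.5,5,0.3],[0,0,0,-25,10.5,5,0.3],[0,0,0,-25,11,5,0.3],[0,0,0,-25,11,5,0.3],[0,0,0,-25,11,5,0.3],[0,0,0,-25,11,5,0.3],[0,0,0,0,0,20,0.3],[0,0,0,0,0,20,0.3],[0,0,0,0,0,0,0.3],[0,0,0,0,0,0,0.3]]'
python3 - <<'E'
from h import *
print(env.read_state()['position'])
c,im=shot('wrist','w1')
print(proj(c,[496.5,-39,40]))
E
```

```text
time_s: 2.93
position: [495.7, -36.7, 164.6]
tcp_rot: [-2.22, -2.22, 0.003]
contact_force: [-0.3, -0.3, -0.7]
opening: 55.5
grip_force: 0.0
[495.73013286 -36.65202519 164.63761245]
(np.float64(278.4391326079914), np.float64(209.51912045898976))
```

View pics/w1.png

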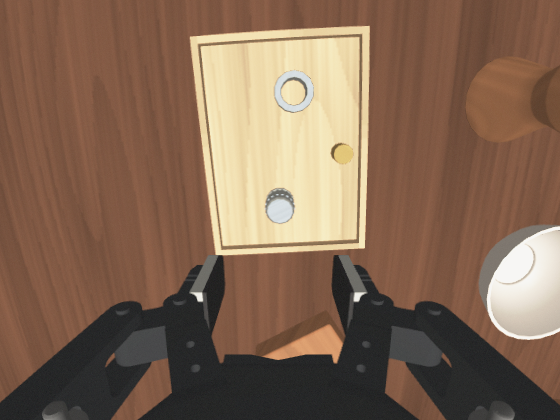

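The wrist view shows the cap's domed top at about (280,210), within 2 px of the prediction. The collar is at (294,91) and the spacer at (343,153).

Run:
```python
from h import *
c=np.load('pics/w1.npy',allow_pickle=True).item();im=cv2.imread('pics/w1.png')
hsv=cv2.cvtColor(im,cv2.COLOR_BGR2HSV);r=im[180:235,255:305]
m=((r[:,:,0].astype(int)-r[:,:,2])>5).astype('uint8')
n,l,st,ce=cv2.connectedComponentsWithStats(m);print(st,ce)
i=1+st[1:,4].argmax();v=st[i];u0=255+v[0]+v[2]/2-.5;bot=180+v[1]+v[3]-1;print(u0,bot,v)
for p in[(u0,bot-v[2]/2+.5)]:print(p,onz(c,*p,40),onz(c,*p,38))
```

```text
[[   0    0   50   55 2300]
 [  21   14    2    1    2]
 [  26   14    3    1    3]
 [  16   16    2    1    2]
 [  31   16    3    1    3]
 [  13   19    1    1    1]
 [  36   19    1    1    1]
 [  13   20   24   23  436]
 [  38   23    1    1    1]
 [  11   24    1    1    1]] [[24.4973913  26.39304348]
 [21.5        14.        ]
 [27.         14.        ]
 [16.5        16.        ]
 [32.         16.        ]
 [13.         19.        ]
 [36.         19.        ]
 [24.49541284 30.52981651]
 [38.         23.        ]
 [11.         24.        ]]
279.5 222 [ 13  20  24  23 436]
(np.float64(279.5), np.float64(210.5)) [497.42912974 -39.89843165  40.        ] [497.43485969 -40.50721256  38.        ]
```

```bash
python3 -m pendant '[[0,0,0,-3.4,1.7,20,0.3],[0,0,0,0,0,25,0.3],[0,0,0,0,0,25,0.3],[0,0,0,0,0,25,0.3],[0,0,0,0,0,20,0.3],[0,0,0,0,0,10,0.3],[0,0,0,0,0,10,0.3],[0,0,0,0,0,4.5,0.3],[0,0,0,0,0,0,0.3]]'
python3 -m pendant '[[0,0,0,0,0,0,0],[0,0,0,0,0,0,-0.2],[0,0,0,0,0,0,-0.4],[0,0,0,0,0,0,-0.6],[0,0,0,0,0,0,-1],[0,0,0,0,0,0,-1],[0,0,0,0,0,0,-1],[0,0,0,0,0,0,-1],[0,0,0,0,0,0,-1],[0,0,0,0,0,0,-1]]'
```

```text
time_s: 3.73
position: [498.6, -40.1, 25.8]
tcp_rot: [2.221, 2.221, 0.0]
contact_force: [-0.3, 0.2, 0.3]
opening: 55.8
grip_force: 0.0
time_s: 4.57
position: [498.8, -40.2, 27.0]
tcp_rot: [2.221, 2.22, 0.002]
contact_force: [-0.6, 0.4, 6.4]
opening: 27.6
grip_force: 58.7
```

```bash
python3 -m pendant '[[0,0,0,0,0,-5,-1],[0,0,0,0,0,-15,-1],[0,0,0,0,0,-25,-1],[0,0,0,0,0,-30,-1],[0,0,0,0,0,-30,-1],[0,0,0,0,0,-30,-1],[0,0,0,0,0,-25,-1],[0,0,0,0,0,-15,-1],[0,0,0,0,0,-5,-1],[0,0,0,0,0,0,-1]]'
python3 -m pendant '[[0,0,0,10,0,0,-1],[0,0,0,25,-1,0,-1],[0,0,0,30,-1,0,-1],[0,0,0,30,-1,0,-1],[0,0,0,30,-1,0,-1],[0,0,0,30,-1,0,-1],[0,0,0,30,-1,0,-1],[0,0,0,22,-1,0,-1],[0,0,0,10,0,0,-1],[0,0,0,0,0,0,-1],[0,0,0,0,0,0,-1],[0,0,0,0,0,0,-1]]'
python3 - <<'E'
from h import *
print(env.read_state()['position'])
c,im=shot('wrist','w2')
p=env.read_state()['position']
print('tip pred',proj(c,[487,257,136]),'rim pred',proj(c,[p[0],p[1],p[2]-20.5]),'cap top',proj(c,[p[0],p[1],p[2]+13.5]))
E
```

```text
time_s: 5.4
position: [498.9, -40.2, 207.2]
tcp_rot: [2.22, 2.219, 0.004]
contact_force: [0.1, -1.1, -0.7]
opening: 27.6
grip_force: 59.2
time_s: 6.4
position: [491.2, 174.4, 205.3]
tcp_rot: [2.224, 2.218, -0.004]
contact_force: [0.1, -0.3, -1.0]
opening: 27.8
grip_force: 59.2
[491.22463485 174.41254731 205.27820958]
tip pred (np.float64(269.66177493066544), np.float64(104.30535095731956)) rim pred (np.float64(277.13547811300896), np.float64(260.788580299036)) cap top (np.float64(276.9065501555156), np.float64(295.85524924455456))
```

View pics/w2.png

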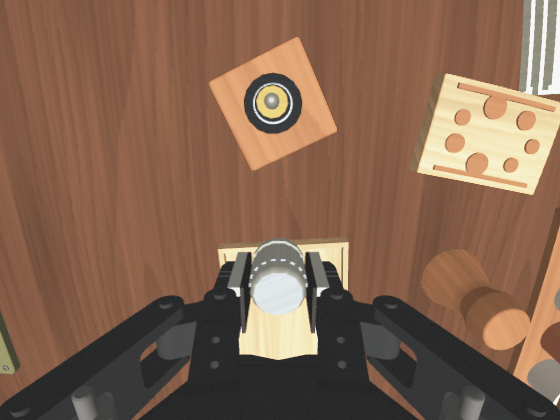

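The cap is held upright, its top disc at about (278,293). The axle tip is at about (272,101), concentric with its bushing, so the camera looks almost along the axle.

Run:
```python
from h import *
c=np.load('pics/w2.npy',allow_pickle=True).item();im=cv2.imread('pics/w2.png')
hsv=cv2.cvtColor(im,cv2.COLOR_BGR2HSV)
r=hsv[60:145,230:315];b=im[60:145,230:315].astype(int)
dark=(r[:,:,2]<60).astype('uint8')
def cen(m,name,z):
    cs,_=cv2.findContours(m,cv2.RETR_EXTERNAL,cv2.CHAIN_APPROX_NONE);k=max(cs,key=cv2.contourArea);(x,y),R=cv2.minEnclosingCircle(k);e=cv2.fitEllipse(k)
    u,v=e[0][0]+230,e[0][1]+60;print(name,(round(u,1),round(v,1)),np.round(e[1],1),onz(c,u,v,z).round(1))
cen(dark,'roller',88)
gold=((b[:,:,2]-b[:,:,0]>60)&(r[:,:,1]>100)).astype('uint8');yy,xx=np.mgrid[:85,:85];gold[(xx-41)**2+(yy-41)**2>20**2]=0
cen(gold,'bush',115)
tip=((abs(b[:,:,2]-b[:,:,0])<45)).astype('uint8');tip[(xx-42)**2+(yy-41)**2>11**2]=0
cen(tip,'tip',130)
q=[(210,83),(298,38),(336,130),(254,170)];P=[onz(c,*a,28) for a in q];print(np.mean(P,0))
# cap: bright band extents per row
g=cv2.cvtColor(im,cv2.COLOR_BGR2GRAY)
cv2.imwrite('pics/z2.png',np.hstack([cv2.resize(im[55:150,225:320],None,fx=4,fy=4,interpolation=2),cv2.resize(im[228:323,230:325],None,fx=4,fy=4,interpolation=2)]))
```

```text
roller (277.2, 78.1) [ 7.3 33. ] [491.7 278.1  88. ]
bush (271.7, 101.4) [30.9 32.2] [487.9 259.8 115. ]
tip (271.3, 100.6) [13.6 15.2] [487.9 259.5 130. ]
[488.78458739 259.27752906  28.        ]
```

View pics/z2.png

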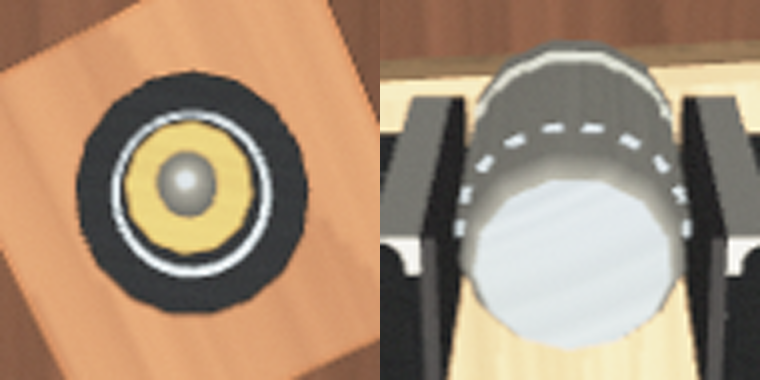

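```bash
python3 -m pendant '[[0,0,0,10,0,0,-1],[0,0,0,20,-1,0,-1],[0,0,0,25,-1.6,0,-1],[0,0,0,20,-1,0,-1],[0,0,0,7,0,0,-1],[0,0,0,2.7,0,0,-1],[0,0,0,0,0,0,-1],[0,0,0,0,0,0,-1],[0,0,0,0,0,0,-1],[0,0,0,0,0,0,-1]]'
python3 - <<'E'
from h import *
for _ in range(1):
    p=env.read_state()['position'];c,im=shot('wrist','w3');print(p)
cs,im2=shot('scene','s3');ct,_=shot('top','t3')
cv2.imwrite('pics/z3.png',np.hstack([cv2.resize(im[150:320,200:350],(530,600),interpolation=2)]))
print(proj(c,[488,259.7,98]),proj(c,[488,259.7,88]),proj(c,[488,259.7,115]))
E
```

```text
time_s: 7.28
position: [488.2, 259.9, 205.9]
tcp_rot: [2.224, 2.218, -0.001]
contact_force: [0.2, -0.8, -1.4]
opening: 27.8
grip_force: 59.2
[488.15231533 259.92980053 205.86204627]
(np.float64(276.918254261413), np.float64(212.8096082214661)) (np.float64(276.9473574671301), np.float64(209.29416460006343)) (np.float64(276.86330550280644), np.float64(219.45234068435482))
```

View pics/z3.png

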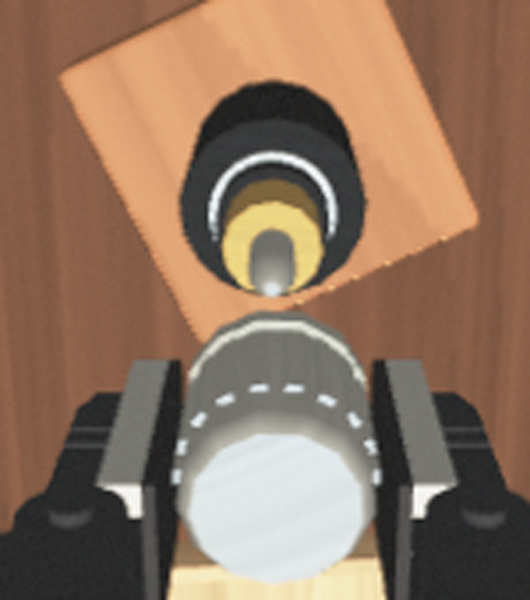

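The cap hangs next to the axle in view, with the bushing centred at crop (271,250) and the cap at (278,505). I'll work out the small lateral residual.

Run:
```python
from h import *
c=np.load('pics/w3.npy',allow_pickle=True).item()
f=lambda X,Y:(200+(X+.5)*150/530-.5,150+(Y+.5)*170/600-.5)
for z in(184,185.4,187):print('rim far edge minus 14',onz(c,*f(277,312),z)-[0,14,0])
print('cap top',onz(c,*f(277.5,506),219.4))
for z in(132,136,140,144):print(z,'tip',onz(c,*f(272,291),z)[:2],'bush',onz(c,*f(271.5,249),z-23)[:2])
print('washer',onz(c,*f(272,213),98),'roller', onz(c,*f(273,211),88))
```

```text
rim far edge minus 14 [488.87335288 258.52715254 184.        ]
rim far edge minus 14 [488.87393766 259.0987122  185.4       ]
rim far edge minus 14 [488.87460597 259.75192324 187.        ]
cap top [488.85610379 261.12227307 219.4       ]
132 tip [487.85428566 255.89245613] bush [487.67023072 257.0566129 ]
136 tip [487.87568297 257.4346059 ] bush [487.69271171 258.42061041]
140 tip [487.89708028 258.97675568] bush [487.71519269 259.78460792]
144 tip [487.91847758 260.51890545] bush [487.73767368 261.14860544]
washer [487.76959316 262.11698539  98.        ] roller [487.96392065 259.58370088  88.        ]
```

```bash
python3 -m pendant '[[0,0,0,0,-1,5,-1],[0,0,0,0,0,10,-1],[0,0,0,0,0,10,-1],[0,0,0,0,0,7,-1],[0,0,0,0,0,2,-1],[0,0,0,0,0,1,-1],[0,0,0,0,0,0,-1]]'
python3 -m pendant '[[0,0,0,0,0,2,-1],[0,0,0,0,0,2,-1],[0,0,0,0,0,2,-1],[0,0,0,0,0,0,-1]]'
python3 -m pendant '[[0,0,0,0,0,2,-1],[0,0,0,0,0,2,-1],[0,0,0,0,0,0,-1]]'
```

```text
time_s: 8.02
position: [486.8, 261.4, 170.4]
tcp_rot: [-2.222, -2.221, 0.001]
contact_force: [-0.6, 0.7, -1.9]
opening: 27.7
grip_force: 59.2
time_s: 8.35
position: [486.7, 261.4, 164.6]
tcp_rot: [-2.222, -2.221, 0.0]
contact_force: [0.4, 1.1, -1.6]
opening: 27.4
grip_force: 59.2
time_s: 8.6
position: [486.6, 261.4, 160.4]
tcp_rot: [-2.222, -2.221, 0.001]
contact_force: [0.3, 0.4, -0.8]
opening: 27.6
grip_force: 59.2
```

```bash
python3 -m pendant '[[0,0,0,-1.7,0.5,0,-1],[0,0,0,0,0,0,-1],[0,0,0,0,0,0,-1]]'
python3 - <<'E'
from h import *
print(env.read_state()['position']);c,im=shot('wrist','w4')
cv2.imwrite('pics/z4.png',cv2.resize(im[150:320,200:350],(530,600),interpolation=2))
E
```

```text
time_s: 8.85
position: [487.5, 259.6, 160.9]
tcp_rot: [2.222, 2.221, 0.0]
contact_force: [-0.5, 0.2, -0.6]
opening: 27.2
grip_force: 59.2
[487.48193173 259.58775277 160.85677011]
```

View pics/z4.png

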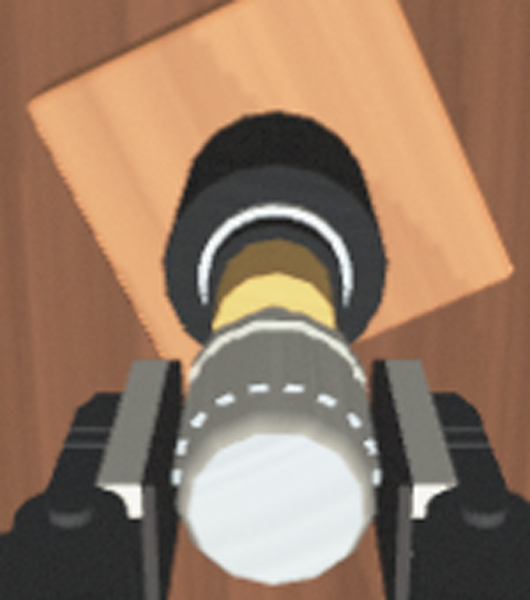

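The cap sits centred over the bushing in the picture (275 against 278 crop pixels, about 0.4 mm apart). I'll go on down by feel.

```bash
python3 -m pendant '[[0,0,0,0,-0.4,1,-1],[0,0,0,0,0,1,-1],[0,0,0,0,0,0,-1]]'
python3 -m pendant '[[0,0,0,0,0,1,-1],[0,0,0,0,0,1,-1],[0,0,0,0,0,0,-1]]'
python3 -m pendant '[[0,0,0,0,0,1,-1],[0,0,0,0,0,1,-1],[0,0,0,0,0,0,-1]]'
python3 -m pendant '[[0,0,0,0,0,1,-1],[0,0,0,0,0,1,-1],[0,0,0,0,0,0,-1]]'
```

```text
time_s: 9.15
position: [486.8, 259.8, 158.6]
tcp_rot: [-2.222, -2.221, 0.0]
contact_force: [0.5, 0.2, -1.3]
opening: 27.5
grip_force: 59.2
time_s: 9.4
position: [486.8, 259.7, 156.6]
tcp_rot: [-2.222, -2.221, 0.0]
contact_force: [0.2, -0.3, -0.6]
opening: 27.6
grip_force: 59.2
time_s: 9.65
position: [486.8, 259.8, 154.6]
tcp_rot: [-2.222, -2.221, 0.0]
contact_force: [0.9, 1.1, -0.5]
opening: 27.8
grip_force: 59.2
time_s: 9.9
position: [487.1, 259.9, 152.7]
tcp_rot: [2.222, 2.221, 0.001]
contact_force: [0.9, 1.3, -1.2]
opening: 27.1
grip_force: 59.2
```

```bash
python3 -m pendant '[[0,0,0,0,0,1,-1],[0,0,0,0,0,1,-1],[0,0,0,0,0,0,-1]]'
python3 -m pendant '[[0,0,0,0,0,1,-1],[0,0,0,0,0,1,-1],[0,0,0,0,0,0,-1]]'
python3 -m pendant '[[0,0,0,0,0,1,-1],[0,0,0,0,0,1,-1],[0,0,0,0,0,0,-1]]'
python3 -m pendant '[[0,0,0,0,0,1,-1],[0,0,0,0,0,0,-1]]'
```

```text
time_s: 10.15
position: [487.2, 260.0, 150.9]
tcp_rot: [2.222, 2.221, 0.001]
contact_force: [-0.2, 0.6, -0.4]
opening: 28.0
grip_force: 59.4
time_s: 10.4
position: [487.2, 260.0, 149.0]
tcp_rot: [2.222, 2.221, 0.002]
contact_force: [1.1, 0.9, 1.1]
opening: 27.3
grip_force: 59.6
time_s: 10.65
position: [487.2, 260.0, 146.7]
tcp_rot: [2.222, 2.221, 0.001]
contact_force: [1.2, 1.2, 0.6]
opening: 27.8
grip_force: 59.3
time_s: 10.82
position: [487.2, 260.0, 145.6]
tcp_rot: [2.222, 2.221, 0.001]
contact_force: [0.6, 0.8, -0.2]
opening: 28.1
grip_force: 59.3
```

```bash
python3 -m pendant '[[0,0,0,0,0,1,-1],[0,0,0,0,0,0,-1]]'
python3 -m pendant '[[0,0,0,0,0,1,-1],[0,0,0,0,0,0,-1]]'
python3 -m pendant '[[0,0,0,0,0,1,-1],[0,0,0,0,0,0,-1]]'
python3 -m pendant '[[0,0,0,0,0,1,-1],[0,0,0,0,0,0,-1]]'
```

```text
time_s: 10.98
position: [487.1, 260.0, 144.6]
tcp_rot: [2.222, 2.221, 0.001]
contact_force: [1.5, 1.4, -0.3]
opening: 27.4
grip_force: 59.4
time_s: 11.15
position: [487.1, 259.9, 143.6]
tcp_rot: [2.222, 2.221, 0.001]
contact_force: [1.0, 2.1, -1.4]
opening: 27.5
grip_force: 59.3
time_s: 11.32
position: [487.1, 259.9, 142.5]
tcp_rot: [2.222, 2.221, 0.001]
contact_force: [2.0, 1.7, -1.7]
opening: 27.7
grip_force: 59.2
time_s: 11.48
position: [487.1, 259.9, 141.7]
tcp_rot: [2.222, 2.221, 0.001]
contact_force: [1.5, 1.6, -0.6]
opening: 27.2
grip_force: 59.6
```

Run:
```python
from h import *
c,im=shot('wrist','w5');cs,i2=shot('scene','s5')
cv2.imwrite('pics/z5.png',np.hstack([cv2.resize(im[170:300,215:345],(400,400),interpolation=2),cv2.resize(i2[220:285,320:385],(400,400),interpolation=2)]))
```

```text
(no output)
```

View pics/z5.png

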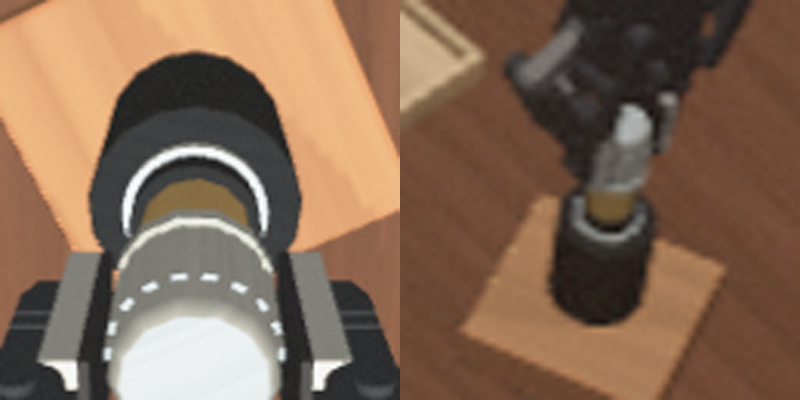

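The cap is in line over the axle, its rim just above the brass in both views. I'll keep going down by force.

```bash
python3 -m pendant '[[0,0,0,0,0,1,-1],[0,0,0,0,0,0,-1]]'
python3 -m pendant '[[0,0,0,0,0,1,-1],[0,0,0,0,0,0,-1]]'
python3 -m pendant '[[0,0,0,0,0,1,-1],[0,0,0,0,0,0,-1]]'
```

```text
time_s: 11.75
position: [487.1, 259.9, 140.7]
tcp_rot: [2.222, 2.221, 0.001]
contact_force: [2.9, 1.8, 0.0]
opening: 27.3
grip_force: 59.5
time_s: 11.92
position: [487.0, 259.9, 139.6]
tcp_rot: [2.222, 2.221, 0.0]
contact_force: [2.4, 1.8, -2.0]
opening: 27.4
grip_force: 59.3
time_s: 12.08
position: [487.1, 259.9, 138.8]
tcp_rot: [2.222, 2.221, 0.001]
contact_force: [1.8, 2.4, 0.4]
opening: 27.4
grip_force: 59.6
```

```bash
python3 -m pendant '[[0,0,0,0.4,0.4,1,-1],[0,0,0,0,0,0,-1]]'
python3 -m pendant '[[0,0,0,0,0,1,-1],[0,0,0,0,0,0,-1]]'
python3 -m pendant '[[0,0,0,0,0,1,-1],[0,0,0,0,0,0,-1]]'
python3 -c "
from h import *
c=np.load('pics/w5.npy',allow_pickle=True).item();f=lambda X,Y:(215+(X+.5)*130/400-.5,170+(Y+.5)*130/400-.5)
for z in(115,118,121,124,127):print(z,onz(c,*f(195,212),z)-[0,14,0])
"
```

```text
time_s: 12.25
position: [487.2, 260.0, 137.8]
tcp_rot: [-2.222, -2.221, 0.001]
contact_force: [0.6, 1.3, 3.1]
opening: 27.5
grip_force: 59.9
time_s: 12.42
position: [487.2, 260.0, 136.9]
tcp_rot: [-2.222, -2.221, 0.001]
contact_force: [1.2, 1.4, 2.9]
opening: 27.3
grip_force: 59.8
time_s: 12.58
position: [487.2, 260.0, 136.2]
tcp_rot: [-2.222, -2.221, 0.0]
contact_force: [0.6, -0.1, 6.6]
opening: 27.6
grip_force: 60.3
115 [487.79949759 256.24293719 115.        ]
118 [487.79697639 257.47002409 118.        ]
121 [487.79445518 258.697111   121.        ]
124 [487.79193397 259.9241979  124.        ]
127 [487.78941276 261.15128481 127.        ]
```

```bash
for i in 1; do :; done; python3 -m pendant '[[0,0,0,0,0,1,-1],[0,0,0,0,0,0,-1]]'
python3 -m pendant '[[0,0,0,0,0,1,-1],[0,0,0,0,0,0,-1]]'
python3 -m pendant '[[0,0,0,0,0,1,-1],[0,0,0,0,0,0,-1]]'
```

```text
time_s: 12.75
position: [487.2, 259.9, 135.3]
tcp_rot: [-2.222, -2.221, 0.0]
contact_force: [0.4, 0.5, 7.5]
opening: 27.5
grip_force: 60.3
time_s: 12.92
position: [487.2, 260.0, 134.7]
tcp_rot: [-2.222, -2.221, -0.0]
contact_force: [-0.9, -0.5, 11.5]
opening: 27.7
grip_force: 60.8
time_s: 13.08
position: [487.2, 260.0, 134.0]
tcp_rot: [-2.222, -2.221, -0.0]
contact_force: [-1.9, -0.6, 14.4]
opening: 27.7
grip_force: 61.1
```

Run:
```python
from h import *
def zat(c,px,y):
    o,d=ray(c,*px);s=(y-o[1])/d[1];return (o+s*d).round(1)
c3=np.load('pics/w3.npy',allow_pickle=True).item();c4=np.load('pics/w4.npy',allow_pickle=True).item();c5=np.load('pics/w5.npy',allow_pickle=True).item()
f=lambda X,Y:(200+(X+.5)*150/530-.5,150+(Y+.5)*170/600-.5);g=lambda X,Y:(215+(X+.5)*130/400-.5,170+(Y+.5)*130/400-.5)
print('bush top w3',zat(c3,f(271,200),270.7),'w4',zat(c4,f(275,272),270.7))
print('bush foot w3',zat(c3,f(271,178),270.7),'w4',zat(c4,f(275,238),270.7),'w5',zat(c5,g(195,178),270.7))
print('tip w3',zat(c3,f(272,288),259.7))
print('rim w3',zat(c3,f(277,312),273.9),'w4',zat(c4,f(277,312),273.7),'w5',zat(c5,g(195,212),273.9))
print(env.read_state()['position'])
shot('wrist','w6')
# column profile through centre in w5,w6
for n in('w4','w5','w6'):
    im=cv2.imread(f'pics/{n}.png');print(n,[(r,*im[r,274:281].mean(0).astype(int)) for r in range(196,256,2)])
```

```text
bush top w3 [487.7 270.7 116.7] w4 [487.9 270.7 117.2]
bush foot w3 [487.6 270.7  98.7] w4 [487.9 270.7  98.5] w5 [487.8 270.7  98.5]
tip w3 [487.9 259.7 140.3]
rim w3 [488.9 273.9 187.4] w4 [488.2 273.7 142.7] w5 [487.8 273.9 123.9]
[487.17299499 259.99637392 134.01754724]
w4 [(196, np.int64(41), np.int64(42), np.int64(43)), (198, np.int64(62), np.int64(62), np.int64(60)), (200, np.int64(61), np.int64(59), np.int64(58)), (202, np.int64(61), np.int64(59), np.int64(58)), (204, np.int64(64), np.int64(63), np.int64(61)), (206, np.int64(65), np.int64(62), np.int64(61)), (208, np.int64(175), np.int64(179), np.int64(177)), (210, np.int64(237), np.int64(236), np.int64(231)), (212, np.int64(35), np.int64(35), np.int64(36)), (214, np.int64(56), np.int64(56), np.int64(54)), (216, np.int64(62), np.int64(60), np.int64(59)), (218, np.int64(63), np.int64(95), np.int64(115)), (220, np.int64(64), np.int64(105), np.int64(129)), (222, np.int64(66), np.int64(106), np.int64(130)), (224, np.int64(65), np.int64(106), np.int64(130)), (226, np.int64(64), np.int64(104), np.int64(128)), (228, np.int64(125), n
[... 3035 characters left out ...]
3), np.int64(43), np.int64(43)), (230, np.int64(66), np.int64(65), np.int64(64)), (232, np.int64(64), np.int64(66), np.int64(65)), (234, np.int64(68), np.int64(110), np.int64(134)), (236, np.int64(68), np.int64(110), np.int64(137)), (238, np.int64(110), np.int64(123), np.int64(130)), (240, np.int64(128), np.int64(137), np.int64(138)), (242, np.int64(231), np.int64(238), np.int64(237)), (244, np.int64(129), np.int64(138), np.int64(139)), (246, np.int64(120), np.int64(128), np.int64(129)), (248, np.int64(120), np.int64(128), np.int64(129)), (250, np.int64(120), np.int64(129), np.int64(130)), (252, np.int64(122), np.int64(129), np.int64(130)), (254, np.int64(120), np.int64(129), np.int64(130))]
```

Run:
```python
from h import *
def zat(c,px,y):
    o,d=ray(c,*px);s=(y-o[1])/d[1];return (o+s*d)[2].round(2)
for n in('w3','w4','w5','w6'):
    c=np.load(f'pics/{n}.npy',allow_pickle=True).item();im=cv2.imread(f'pics/{n}.png').astype(float)
    u=proj(c,[487.8,270.7,98])[0];k=int(round(u));col=im[150:260,k-2:k+3].mean(1);sat=col[:,2]-col[:,0]
    v0=proj(c,[487.8,270.7,98])[1]
    lo=int(v0)-150
    j=next(i for i in range(lo-8,lo+12) if sat[i]>35);e=j-1+(35-sat[j-1])/(sat[j]-sat[j-1])+150
    w=col.mean(1)
    jw=max(range(lo-18,lo),key=lambda i:w[i]);ww=slice(jw-2,jw+3);wc=(np.arange(150+jw-2,150+jw+3)*(w[ww]-30)).sum()/(w[ww]-30).sum()
    print(n,'foot row',round(e,2),'z',zat(c,(u,e),270.7),'white row',round(wc,2),'y@88',onz(c,u,wc,88)[1].round(2),'y@98',onz(c,u,wc,98)[1].round(2), 'px/mm',(proj(c,[487.8,270.7,98])[1]-proj(c,[487.8,270.7,97])[1]).round(2))
```

```text
w3 foot row 200.5 z 100.01 white row 193.83 y@88 273.25 y@98 275.72 px/mm 0.32
w4 foot row 217.55 z 99.49 white row 209.12 y@88 273.09 y@98 276.09 px/mm 0.46
w5 foot row 227.92 z 99.22 white row 218.57 y@88 272.89 y@98 276.23 px/mm 0.56
w6 foot row 232.64 z 99.21 white row 222.77 y@88 272.83 y@98 276.33 px/mm 0.61
```

```bash
python3 -m pendant '[[0,0,0,0,0,0,-1]]' | grep -E "posi|contact"; python3 -m pendant '[[0,0,0,0,0,0,-1]]'| grep -E "posi|contact"; python3 -m pendant '[[0,0,0,0,0,0,-1]]'| grep -E "posi|contact"; python3 -m pendant '[[0,0,0,0,0,0,-1]]'| grep -E "posi|contact"
```

```text
position: [487.2, 260.0, 134.0]
contact_force: [-1.5, 0.2, 14.5]
position: [487.2, 260.0, 134.0]
contact_force: [-0.9, 0.1, 14.3]
position: [487.2, 260.0, 134.0]
contact_force: [-1.1, 0.2, 13.5]
position: [487.2, 260.0, 134.0]
contact_force: [-1.0, -0.5, 14.4]
```

```bash
python3 -m pendant '[[0,0,0,0,0,0,0],[0,0,0,0,0,0,0],[0,0,0,0,0,0,0],[0,0,0,0,0,0,0],[0,0,0,0,0,0,0],[0,0,0,0,0,0,0]]'
python3 -m pendant '[[0,0,0,0,0,-5,0],[0,0,0,0,0,-10,0],[0,0,0,0,0,-20,0],[0,0,0,0,0,-25,0],[0,0,0,0,0,-20,0],[0,0,0,0,0,-10,0],[0,0,0,-25,0,0,0],[0,0,0,-25,0,0,0],[0,0,0,-20,0,0,0],[0,0,0,0,0,0,0],[0,0,0,0,0,0,0]]'
python3 - <<'E'
from h import *
c,im=shot('wrist','w7');cs,i2=shot('scene','s7')
u,v=map(int,proj(c,[487.8,259.7,120]));a,b=map(int,proj(cs,[487.8,259.7,110]))
print(u,v,a,b,proj(c,[487.8,259.7,147]))
x0,y0=max(u-60,0),max(v-60,0)
cv2.imwrite('pics/z7.png',np.hstack([cv2.resize(im[y0:y0+120,x0:x0+120],(400,400),interpolation=2),cv2.resize(i2[b-30:b+30,a-30:a+30],(400,400),interpolation=2)]));print(x0,y0)
E
```

```text
time_s: 13.97
position: [487.1, 260.0, 132.5]
tcp_rot: [-2.222, -2.221, 0.001]
contact_force: [0.2, -1.0, -0.3]
opening: 42.4
grip_force: 0.0
time_s: 14.88
position: [487.4, 188.9, 223.1]
tcp_rot: [2.225, 2.218, -0.0]
contact_force: [0.8, 0.9, -0.9]
opening: 42.7
grip_force: 0.0
277 123 353 249 (np.float64(277.10738595120034), np.float64(123.75135928283684))
217 63
```

View pics/z7.png

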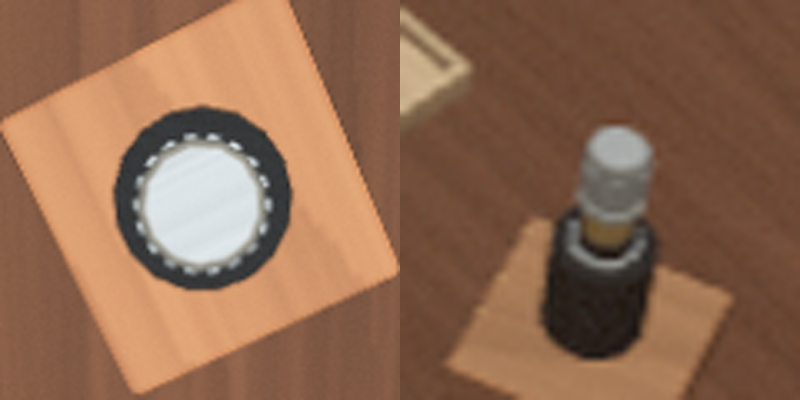

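The cap stands upright and concentric on the axle, with brass showing between its rim and the washer. I'll check the height of its top numerically in the stored views.

Run:
```python
from h import *
from scipy.optimize import least_squares
cs=np.load('pics/s7.npy',allow_pickle=True).item();a,b=353,249
q=lambda X,Y:(a-30+(X-400+.5)*60/400-.5,b-30+(Y+.5)*60/400-.5)
# bias check: washer-foot ring centre (z88) and block centre, then cap top and rim front
for n,p in(('top disc',q(618,150)),('rim front',q(611,219)),('washer front',q(605,267)),('roller foot front',q(595,356))):
    o,d=ray(cs,*p);print(n,np.round(p,1),[ (z,np.round((o+d*(z-o[2])/d[2])[:2],1)) for z in(28,88,114,118,144,148,152)])
D=np.array(cs['R'])[2];o=-np.array(cs['R']).T@cs['t'];hd=(o-[488,260,0])[:2];hd/=np.linalg.norm(hd)
for n,z,r in(('top',148.5,0),('rim',114.5,14),('rim if 4 higher',118.5,14),('washer',88,13.5),('roller foot',28,23)):print(n,np.round(proj(cs,[487.8+hd[0]*r,259.7+hd[1]*r,z]),1))
```

```text
top disc [355.3 241.1] [(28, array([408.7, 193.5])), (88, array([448.3, 227.5])), (114, array([465.4, 242.2])), (118, array([468.1, 244.5])), (144, array([485.2, 259.2])), (148, array([487.9, 261.5])), (152, array([490.5, 263.8]))]
rim front [354.2 251.4] [(28, array([438.7, 221.7])), (88, array([476.6, 254.1])), (114, array([493. , 268.1])), (118, array([495.5, 270.3])), (144, array([511.9, 284.3])), (148, array([514.4, 286.5])), (152, array([517. , 288.6]))]
washer front [353.3 258.6] [(28, array([459.3, 240.4])), (88, array([496. , 271.7])), (114, array([511.9, 285.2])), (118, array([514.3, 287.3])), (144, array([530.2, 300.9])), (148, array([532.7, 303. ])), (152, array([535.1, 305.1]))]
roller foot front [351.8 272. ] [(28, array([495.6, 273.9])), (88, array([530.2, 303.3])), (114, array([545.2, 316. ])), (118, array([547.5, 318. ])), (144, array([562.5, 330.7])), (148, array([564.8, 332.7])), (152, array([567.1, 334.6]))]
top [354.9 240.5]
rim [353.  252.4]
rim if 4 higher [353.1 251.5]
washer [352.  258.2]
roller foot [349.5 273.8]
```

```bash
python3 -c "
from rig import env
print(env.sign_off())"
```

```text
the job is handed in; nothing more can be done
None
```

I fitted the cap on the bare axle, pressed it onto the bushing to about 14–15 N total and let go. It stands upright and the job is handed in, but I judged the washer squeeze from force alone (about 2–3 mm if the teeth drag 4–8 N) and did not measure it after release.

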